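Roll a waxed cheese wheel into its rest

TASK

Roll the red waxed cheese wheel along the worktop on its rim, over the little ramp and into its wooden rest: let it turn as it goes, and never lift it or let it topple. Once it is in, press it lightly but steadily against the tall back stop for about a second to bed it in, then let go and leave it standing there. The wax is soft, so never push it or pinch it hard, and leave everything else on the worktop alone.

Things in the scene. Friction and masses are not known exactly. Their poses are not given: they have to be found in the camera images.
- cheese: Red waxed cheese wheel standing on its rim: solid disc 100 mm across, 36 mm thick, 0.27 to 0.53 kg. Origin at the disc's centre; y is the axle, square to the flat faces; z points to the yellow band on the rim, up at the start, and turns with the wheel. It starts 220 to 260 mm short of the rest's origin, before the rest's open mouth, in line with it within 5 mm and 0.05 rad. Over 15 N dents it.
- band (a point): Middle of the yellow band across the wheel's rim, 50 mm from the centre; at the top at the start. The wax is slippery (friction about 0.5, against fingers too), so shut upright fingers pushing from behind at mid height roll it. It has a little rolling drag and soon stops by itself. The push is under 2 N on the flat, up to about 6 N on the ramp; more means a jam or the stop.
- rest: Wooden rest fixed to the worktop. Origin on the worktop in the middle of the lane; x is the way the wheel rolls in, z up. Two side rails, 30 mm high, 12 mm thick, 44 mm apart inside, run from x = -50 to +84 mm; before them they flare out to a mouth 76 mm wide inside at x = -109 mm, which steers in a wheel slightly off line. No floor: the wheel's seat is bare worktop, its centre at x = -2 to +10 mm.
- step (a point): Inner top edge of the little ramp across the lane, 4 mm high, 22 mm short of the rest's origin. The ramp rises from the worktop at x = -52 mm of the rest to 4 mm at x = -26 mm, is level to x = -22 mm, then drops sharply to the worktop: the wheel drops in behind this step and is kept by it, with 2 to 12 mm of play before the back stop.
- seat (a point): Point 50 mm above the rest's origin. Beyond it stands the back stop: a rigid dark upright board, 75 mm high, 68 mm wide, clamped across the rails, its face 50 to 60 mm beyond this point, set differently each time and not measured: find it by feel. Bedded in means pressed on it with over 2 N for 0.5 s unbroken; friction eats up to 4 N of a push from behind, so push with 7 to 11 N.
- mug: Bystander: pale spotted mug, 90x120x98 mm, origin at the centre of its underside.
- pepper_mill: Bystander: wooden pepper mill, 58 mm wide, 170 mm tall, origin at the centre of its underside.
- lemon_a: Bystander: lemon, 67x79x64 mm, origin at its underside.
- lemon_b: Bystander: smaller lemon, 73x53x54 mm, origin at its underside.
- tin: Bystander: short food tin, 76 mm wide, 58 mm tall, origin at the centre of its underside.
- salt: Bystander: salt shaker with a grey top, 44 mm wide, 90 mm tall, origin at the centre of its underside.
- teaspoon: Bystander: steel teaspoon, 132x26x9 mm, origin at the centre of its underside.

How it is judged (in metres and radians):
On the way, in this order (a step that is already met when the one before it is completed fails the run):
1. the wheel has rolled at least a third of a turn on its rim, upright, before it reaches the ramp (angle between cheese's own z axis and vertical above 2.1 rad and x of cheese in the frame of rest below -0.065 m and angle between cheese's own y axis and vertical between 1.3 and 1.84 rad), for 0.05 s.
2. the wheel, down behind the step, is pressed against the back stop of the rest with more than 2 N for half a second (x of cheese in the frame of rest between -0.006 and 0.014 m and y of cheese in the frame of rest between -0.007 and 0.007 m and height (world z) of cheese below 0.054 m and angle between cheese's own y axis and vertical between 1.4 and 1.74 rad and contact force between cheese and rest above 2 N), for 0.5 s.
At the end, for the whole second after the job is handed in: The cheese wheel stands on its rim in the rest behind the step: its centre at most 6 mm short of and 14 mm past the rest's origin along the lane, 7 mm either side, lower than 54 mm, its axle level within 0.17 rad; it is at rest and released (x of cheese in the frame of rest between -0.006 and 0.014 m and y of cheese in the frame of rest between -0.007 and 0.007 m and height (world z) of cheese below 0.054 m and angle between cheese's own y axis and vertical between 1.4 and 1.74 rad and linear speed of cheese below 0.01 m/s and angular speed of cheese below 0.1 rad/s and contact force between the fingers and cheese below 0.1 N); the robot touches nothing.
It fails at once if the wheel is pushed or pinched by the fingers with more than 15 N (contact force between the fingers and cheese above 15 N).
It fails at once if the wheel topples (leans more than 0.5 rad) (angle between cheese's own y axis and vertical below 1.07 rad or angle between cheese's own y axis and vertical above 2.07 rad).
It fails at once if the wheel is lifted (centre above 65 mm) (height (world z) of cheese above 0.065 m).
It fails at once if a bystander is moved by more than 15 mm (distance of any of mug, pepper_mill, lemon_a, lemon_b, tin, salt, teaspoon from where it was at the start of the episode above 0.015 m).
It also fails if it takes over 67 s, if anything falls off the work surface, if the arm or the gripper's body presses on something with over 40 N, if the wrist force passes 120 N, or if a joint passes its speed limit or range.

ROBOT

A 6-joint arm with a two-finger parallel gripper is mounted at the origin on a cart in front of the work surface, level with it; the furniture and walls round the work are solid. World frame = base frame: x ahead of the robot, y to its left, z up, the work surface at z = 0. Lengths are in m, angles in degrees, forces in N, time in s.
With the tool pointing down it reaches from about 0.35 to 0.875 m from the base axis. Payload 4.2 kg.
Tool frame: the origin (TCP) lies midway between the tips of the shut fingers; the grasp point (between the pads) lies 19 mm behind it; z points along the fingers, y is the line along which they close (so a half turn about z gives the same grasp; the last joint's range is limited). The gripper opens to 87 mm and grips with 3 to 60 N. Pads are 19 mm wide; open, the fingers measure 117 mm over their backs; the gripper's body (75 mm by 190 mm) begins 51 mm behind the grasp point.
Start: joints at [-51.99, 22.042, 0.453, 0, -68.411, -14.817], TCP at [0.246, -0.574, 0.223] pointing down, gripper open.
Joint ranges: [-179.83, 179.83], [-69.29, 118.12], [-61.27, 80.66], [-181.25, 117.63], [-171.15, -9.14], [-177.46, 177.46]. Speed limits (degrees/s): [159.86, 159.86, 180, 180, 180, 180].

INTERFACE

Orientations are given as [roll, pitch, yaw] about the fixed x, y, z axes, in that order (R = Rz(yaw) Ry(pitch) Rx(roll)).
In Python, from workcell import env gives the robot as it stands. The module is installed in compiled form; this text tells all that it offers. Calls block until the motion is done:
- env.goto(position, orientation): joint-space move of the TCP to a pose.
- env.move_straight(position, rotation=None, rate=0.15, force_limit=None): straight line of the TCP; rotation=None keeps the orientation; rate is the mean speed in m/s. With force_limit (N) it stops when the force on the tool has changed by that much, and returns True; else False.
- env.set_joints(angles): joint-space move.
- env.gripper_to(opening, grasp_force=None): opening from 0.0 (shut) to 1.0 (fully open); grasp_force is the grip in N (None keeps the last); returns when the fingers have stopped.
- env.dwell(seconds).
- env.inverse_kinematics(position, orientation): joint angles nearest the present ones, or None.
- env.read_state(): the state.
- env.grab_frame(name): name is "side" or "top"; returns a dict with "image" (384x512x3 uint8, blue, green, red), "fx", "fy", "cx", "cy" (pixels), "D" ([k1, k2, p1, p2, k3] as OpenCV has them; the pictures are not rectified), "position" and "orientation" of the camera in the world. Camera axes: x right, y up, looking along -z (the intrinsics and any distortion apply to the point x, -y, -z); pixel columns grow to the right and rows downward; lengths in m; the calibration is good to about 2 mm. A picture is of the moment at which its call begins. There is no depth.
A pose or a line that the arm cannot do raises env.Unreachable and nothing moves.
- env.close_job(): hands the job in; it is judged then, once.
Trained networks look in a picture, given as the dict that the camera call returned (one of the last four; its "shot" number tells which), for a name from the list of things; names that differ only in an ending like _2 or _b are one class to them, and where a whole thing is asked for, a point or a joint stands for the part that bears it (a point fixed in the world has none). Each returns a list of dicts, best first, with "score" (0 to 1); they miss things now and then, are a little off and sometimes report something else, mostly with a low value. They report only what shows in the picture. A call takes as long as a camera call.
- env.search_frame(picture, thing): "xyz" ([x, y, z] in m, in world coordinates, good to about 4 mm: the middle of the surface that is visible of it).
- env.trace(picture, thing): "mask" (384x512 bool, what is visible of it).
The state is a dict: "clock": time; "joint_positions": joint angles; "qvel": joint speeds; "joint_torque": joint torques, N m; "position": TCP position; "tool_rot": TCP orientation; "force": force on the tool from outside, world axes, zero at the start; "wrist_torque": the same for the moment, N m; "opening": opening from 0.0 (shut) to 1.0 (fully open); "finger_force": force on a finger pad.
Only numpy, scipy, OpenCV 4.12 (cv2) and the standard library are available. Lean on these libraries where they do the work, as an engineer would, in place of code of your own. Each camera call takes 0.05 s, during which the arm holds its last target. There are 200 camera calls.

## Working session

There is one attempt and no reset: what is moved stays moved. The work goes in short steps, each a Python script; the robot and the scene stay as the last script left them, time stands still between calls to the robot, and variables do not carry over. Pictures are saved under pics/ and viewed, at most 10 in all, crops included, and the job is handed in when it is done.

```bash
mkdir -p pics; python3 - <<'E'
from workcell import env
import cv2,numpy as np
ims=[]
for n in("top","side"):
    f=env.grab_frame(n); ims.append(f["image"])
    print(n,np.round(f["position"],3),f["orientation"],f["fx"],f["D"])
    for t in["cheese","band","rest","step","seat","mug","pepper_mill","lemon_a","tin","salt","teaspoon"]:
        print(t,[(np.round(d["xyz"],4).tolist(),round(d["score"],2)) for d in env.search_frame(f,t)[:3]])
    cv2.imwrite(f"pics/{n}0.png",f["image"])
    np.savez(f"{n}0.npz",cheese=[d["mask"] for d in env.trace(f,"cheese")[:1]],rest=[d["mask"] for d in env.trace(f,"rest")[:1]],**{k:f[k] for k in("image","fx","fy","cx","cy","D","position","orientation")})
s=env.read_state();print(s["clock"],s["tool_rot"],s["force"],s["opening"])
E
```

```text
top [0.449 0.03  1.236] [  4.8181666   -1.21995408 -90.54707837] 494.8180513126122 [0.0714844 0.        0.        0.        0.       ]
cheese [([0.4684, 0.1151, 0.0972], 0.95)]
band [([0.4664, 0.1146, 0.0953], 0.84), ([0.628, -0.1174, 0.0536], 0.71), ([0.5777, -0.2767, 0.0411], 0.68)]
rest [([0.4566, -0.1198, 0.0254], 0.69), ([0.4657, 0.1138, 0.0935], 0.33)]
step [([0.4561, -0.1226, 0.0283], 0.86)]
seat [([0.4586, -0.1198, 0.029], 0.72)]
mug [([0.5776, -0.2756, 0.0424], 0.96), ([0.4571, -0.1176, 0.029], 0.24)]
pepper_mill [([0.6306, -0.1889, 0.1428], 0.86)]
lemon_a [([0.6275, -0.1234, 0.052], 0.85)]
tin [([0.6125, 0.2723, 0.0583], 0.74)]
salt [([0.5398, 0.3268, 0.0749], 0.55)]
teaspoon [([0.4511, 0.3064, 0.007], 0.83)]
side [0.25  0.852 0.466] [  66.89068418   -1.61096645 -161.50977431] 374.57287691457674 [-0.06836504  0.          0.          0.          0.        ]
cheese [([0.4579, 0.1502, 0.0594], 0.66), ([0.4535, -0.1801, 0.0311], 0.21)]
band [([0.4589, 0.1505, 0.066], 0.55)]
rest [([0.4534, -0.1833, 0.0301], 0.72), ([0.571, -0.234, 0.0675], 0.57)]
step [([0.4512, -0.185, 0.0323], 0.79)]
seat [([0.4551, -0.1807, 0.0253], 0.83)]
mug [([0.5698, -0.2347, 0.0682], 0.79), ([0.4608, 0.153, 0.0621], 0.67)]
pepper_mill [([0.6268, -0.1811, 0.0935], 0.61)]
lemon_a [([0.6198, -0.0981, 0.0494], 0.94), ([0.6485, -0.0099, 0.0383], 0.6)]
tin [([0.6074, 0.3019, 0.0565], 0.59)]
salt [([0.5365, 0.3482, 0.0465], 0.63), ([0.6262, -0.181, 0.0962], 0.52)]
teaspoon [([0.4438, 0.3045, 0.0037], 0.82)]
1.4 [ 1.79999978e+02 -6.91762468e-05 -1.56806389e+02] [0.48870964 0.47514745 0.64332046] 1.0027151697315848
```

View pics/top0.png

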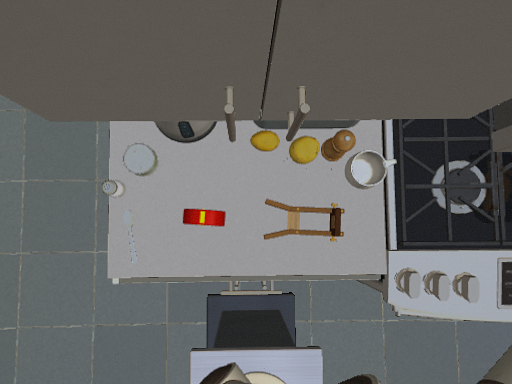

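View pics/side0.png

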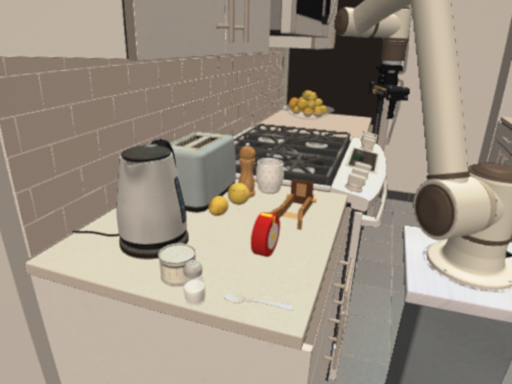

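```bash
cat > h.py <<'E'
import numpy as np,cv2
from scipy.spatial.transform import Rotation as R
def project(f,P):
    Rc=R.from_euler('xyz',f["orientation"],degrees=True).as_matrix()@np.diag([1,-1,-1])
    r=cv2.Rodrigues(Rc.T)[0]; t=-Rc.T@np.array(f["position"],float)
    K=np.array([[f["fx"],0,f["cx"]],[0,f["fy"],f["cy"]],[0,0,1.]])
    return cv2.projectPoints(np.asarray(P,float).reshape(-1,3),r,t,K,np.asarray(f["D"],float))[0].reshape(-1,2)
def rectify(f,z,x0,x1,y0,y1,s):  # columns: -y direction (y1 left), rows: x (x1 top); s m/px
    xs=np.arange(x1,x0,-s); ys=np.arange(y1,y0,-s)
    X,Y=np.meshgrid(xs,ys,indexing='ij')
    m=project(f,np.stack([X,Y,0*X+z],-1)).reshape(*X.shape,2).astype(np.float32)
    return cv2.remap(f["image"],m[...,0],m[...,1],cv2.INTER_CUBIC)
E
python3 - <<'E'
import numpy as np,cv2
from h import *
f=dict(np.load("top0.npz"))
a=rectify(f,.03,.40,.52,-.23,.17,.0005)
b=rectify(f,.1,.40,.52,-.23,.17,.0005)
cv2.imwrite("pics/rect.png",np.vstack([a,b]))
hsv=cv2.cvtColor(a,cv2.COLOR_BGR2HSV)
sat=hsv[...,1].astype(int)
# rail centroids per column
for y in np.arange(0,-.2,-.01):
    c=int((.17-y)/.0005); col=sat[:,c-2:c+3].mean(1)
    w=np.clip(col-60,0,None); 
    runs=[];i=np.flatnonzero(w>20)
    for g in np.split(i,np.flatnonzero(np.diff(i)>3)+1):
        if len(g)>4: runs.append((round(.52-g[0]*.0005,4),round(.52-g[-1]*.0005,4)))
    print(round(y,3),runs)
E
```

```text
0.0 []
-0.01 []
-0.02 []
-0.03 [(np.float64(0.5105), np.float64(0.4995)), (np.float64(0.426), np.float64(0.4155))]
-0.04 [(np.float64(0.5075), np.float64(0.496)), (np.float64(0.4285), np.float64(0.4175))]
-0.05 [(np.float64(0.5045), np.float64(0.4925)), (np.float64(0.43), np.float64(0.4195))]
-0.06 [(np.float64(0.5015), np.float64(0.4895)), (np.float64(0.4325), np.float64(0.422))]
-0.07 [(np.float64(0.498), np.float64(0.487)), (np.float64(0.435), np.float64(0.4235))]
-0.08 [(np.float64(0.4945), np.float64(0.426))]
-0.09 [(np.float64(0.492), np.float64(0.4265))]
-0.1 [(np.float64(0.4915), np.float64(0.426))]
-0.11 [(np.float64(0.4915), np.float64(0.4805)), (np.float64(0.435), np.float64(0.425))]
-0.12 [(np.float64(0.491), np.float64(0.4795)), (np.float64(0.435), np.float64(0.425))]
-0.13 [(np.float64(0.49), np.float64(0.4795)), (np.float64(0.434), np.float64(0.424))]
-0.14 [(np.float64(0.4895), np.float64(0.479)), (np.float64(0.4335), np.float64(0.4235))]
-0.15 [(np.float64(0.489), np.float64(0.4785)), (np.float64(0.433), np.float64(0.423))]
-0.16 [(np.float64(0.4885), np.float64(0.478)), (np.float64(0.433), np.float64(0.4225))]
-0.17 [(np.float64(0.488), np.float64(0.4775)), (np.float64(0.4325), np.float64(0.422))]
-0.18 [(np.float64(0.4875), np.float64(0.477)), (np.float64(0.4325), np.float64(0.4215))]
-0.19 [(np.float64(0.4995), np.float64(0.4085))]
```

View pics/rect.png

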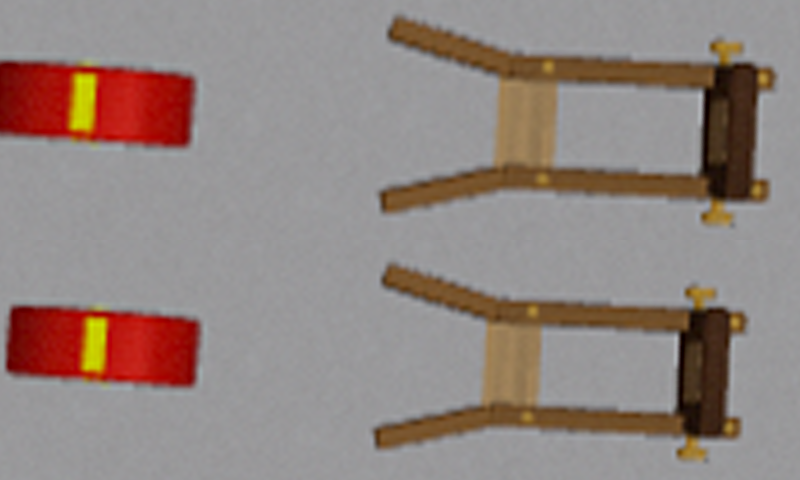

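```bash
cat >> h.py <<'E'
O=np.array([.457,-.1335]); HR=.054
def d(h): return np.array([-np.sin(h),-np.cos(h)])
def wheel(f,z=.1):
    a=rectify(f,z,.38,.54,-.25,.20,.0005); hs=cv2.cvtColor(a,cv2.COLOR_BGR2HSV)
    m=((hs[...,0]<8)|(hs[...,0]>172)|((hs[...,0]>22)&(hs[...,0]<36)))&(hs[...,1]>190)&(hs[...,2]>90)
    n,l,st,_=cv2.connectedComponentsWithStats(m.astype(np.uint8)); k=1+st[1:,4].argmax()
    v,u=np.nonzero(l==k); (c,(w,hh),ang)=cv2.minAreaRect(np.stack([u,v],1).astype(np.float32))
    if w<hh: ang-=90
    if ang>45: ang-=180
    p=np.array([.54-c[1]*.0005,.20-c[0]*.0005,z])
    # rim ends are at z=.05: move centre along the ray
    C=np.array(f["position"]); q=C+(p-C)*(C[2]-.05)/(C[2]-z)
    r=q[:2]-O; e=d(HR); lat=np.array([-e[1],e[0]])
    # x: edges of the top at z .1 ; use z=.075 compromise
    return dict(x=(q[0]+p[0])/2,y=q[1],head=np.radians(ang),along=r@e,lat=((np.array([(q[0]+p[0])/2,q[1]])-O)@lat),size=(w/2,hh/2),area=st[k,4])
E
python3 - <<'E'
from h import *
f=dict(np.load("top0.npz")); w=wheel(f); print(w)
from workcell import env
env.gripper_to(0.0,20)
env.goto([.40,-.2,.22],[180,0,-90])
h=.037
P=np.array([w["x"],w["y"]])-d(h)*.085
env.goto([*P,.2],[180,0,-90-np.degrees(h)])
env.move_straight([*P,.042],rate=.12)
s=env.read_state();print(s["clock"],s["position"],s["tool_rot"],s["force"],s["joint_positions"],s["opening"])
f=env.grab_frame("side");cv2.imwrite("pics/s1.png",f["image"])
f=env.grab_frame("top");cv2.imwrite("pics/t1.png",f["image"])
E
```

```text
{'x': np.float64(0.4677736926561898), 'y': np.float64(0.12303922163734562), 'head': np.float64(0.07982998472983371), 'along': np.float64(-0.25676916284600443), 'lat': np.float64(-0.003088397905650468), 'size': (92.66395568847656, 33.59267807006836), 'area': np.int32(10425)}
7.425 [0.47134685 0.2083329  0.04265132] [-1.79933201e+02  5.69756862e-02 -9.21117184e+01] [ 0.74014515  0.37587256 -0.15884315] [ 4.19132130e+01  2.35651817e+01 -2.77581542e+01  8.74663287e-03
 -3.85890371e+01 -4.40317971e+01] 0.004008510315383877
```

View pics/s1.png

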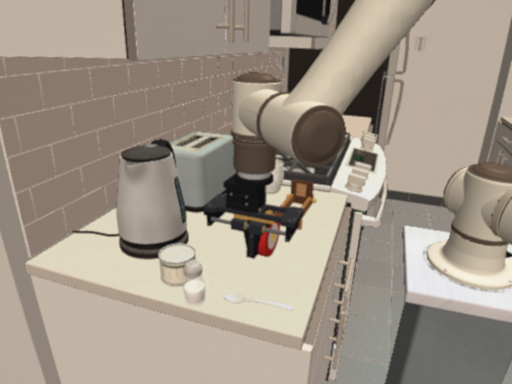

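View pics/t1.png

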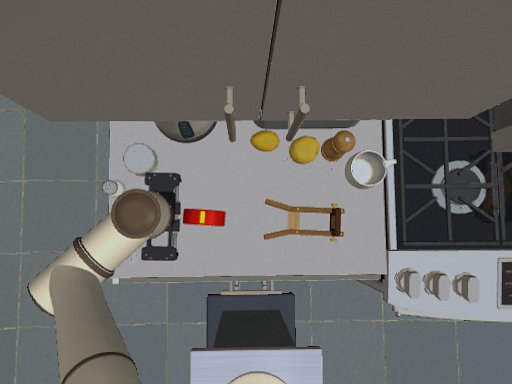

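```bash
python3 - <<'E'
from h import *
from workcell import env
s=env.read_state();p=np.array(s["position"]);h=.037
print(env.move_straight([*(p[:2]+d(h)*.045),.042],rate=.04,force_limit=5))
s=env.read_state();print(s["position"],s["force"])
q=p[:2]+d(h)*.125
print(env.move_straight([*q,.042],rate=.05,force_limit=5))
s=env.read_state();print(s["clock"],s["position"],s["force"])
env.move_straight([*(q-d(h)*.05),.042],rate=.15)
f=env.grab_frame("top");print(wheel(f));cv2.imwrite("pics/r2.png",rectify(f,.1,.38,.54,-.25,.15,.0005))
E
```

```text
False
[0.46970247 0.16352696 0.04200362] [ 0.12315441 -0.1338544  -0.15942923]
False
10.5417 [0.46676308 0.08358871 0.04203144] [0.07635805 0.47756595 0.27819696]
{'x': np.float64(0.4589649929460947), 'y': np.float64(-0.01712207101088277), 'head': np.float64(0.07130746144503823), 'along': np.float64(-0.11632650132025568), 'lat': np.float64(-0.004319225705821806), 'size': (93.08426666259766, 33.27237319946289), 'area': np.int32(11940)}
```

View pics/r2.png

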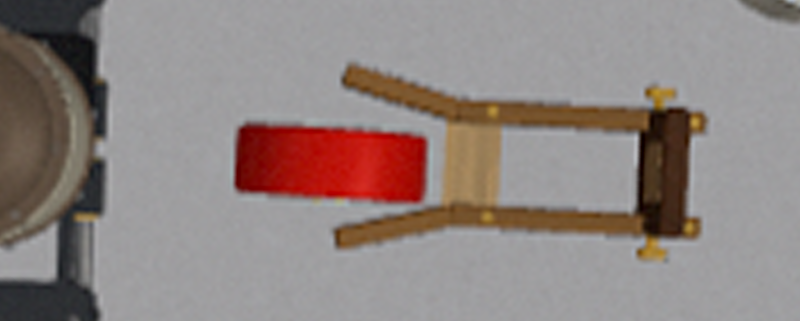

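```bash
cat > push.py <<'E'
import sys
from h import *
from workcell import env
# args: pusher heading, lateral contact offset, wheel travel, rate, limit
h,off,tr,rate,lim=map(float,sys.argv[1:6])
w=wheel(env.grab_frame("top"))
c=np.array([w["x"],w["y"]]);n=np.array([np.cos(h),-np.sin(h)])
a=c-d(h)*.0645+n*off
rot=[180,0,-90-np.degrees(h)]
env.move_straight([*(a-d(h)*.015),.042],rot,rate=.08,force_limit=5)
print(env.move_straight([*(a+d(h)*(.005+tr)),.042],rot,rate=rate,force_limit=lim))
s=env.read_state();print(s["clock"],s["position"],s["force"])
env.move_straight([*(np.array(s["position"][:2])-d(h)*.05),.042],rot,rate=.15)
f=env.grab_frame("top");print(wheel(f));cv2.imwrite(sys.argv[6],rectify(f,.1,.38,.54,-.25,.15,.0005))
E
python3 push.py -.02 -.006 .025 .02 4 pics/r3.png
```

```text
False
14.6 [0.45225414 0.0167347  0.04199878] [-0.70003985 -0.26092235 -0.0531621 ]
{'x': np.float64(0.45668006762369473), 'y': np.float64(-0.04504601651733447), 'head': np.float64(0.03702011545405471), 'along': np.float64(-0.08831727793060068), 'lat': np.float64(-0.00509366008839579), 'size': (93.861572265625, 34.790958404541016), 'area': np.int32(12160)}
```

```bash
python3 push.py 0.0 -.006 .022 .02 6 pics/r4.png
```

```text
False
17.9833 [ 0.45055644 -0.00750216  0.04200226] [-1.18393284  0.44537876  0.65848053]
{'x': np.float64(0.4570049249605514), 'y': np.float64(-0.06953756450209644), 'head': np.float64(0.06241881176700571), 'along': np.float64(-0.06387934120390726), 'lat': np.float64(-0.0034473753497532623), 'size': (93.72337341308594, 34.74470520019531), 'area': np.int32(12033)}
```

View pics/r4.png

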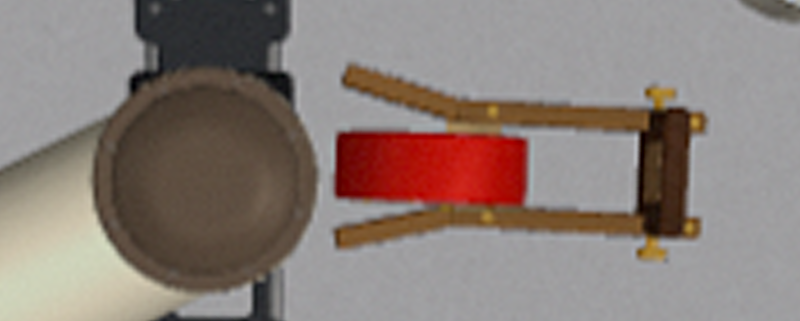

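```bash
python3 push.py .054 -.002 .054 .02 8.5 pics/r5.png
```

```text
False
22.9917 [ 0.45532776 -0.06387051  0.04199919] [-0.10917616  1.14669674 -0.30285847]
{'x': np.float64(0.45348257412008625), 'y': np.float64(-0.13735175699261373), 'head': np.float64(0.05400149999002517), 'along': np.float64(0.004030209722594303), 'lat': np.float64(-0.003304404912234746), 'size': (91.54203796386719, 35.54270553588867), 'area': np.int32(11433)}
```

View pics/r5.png

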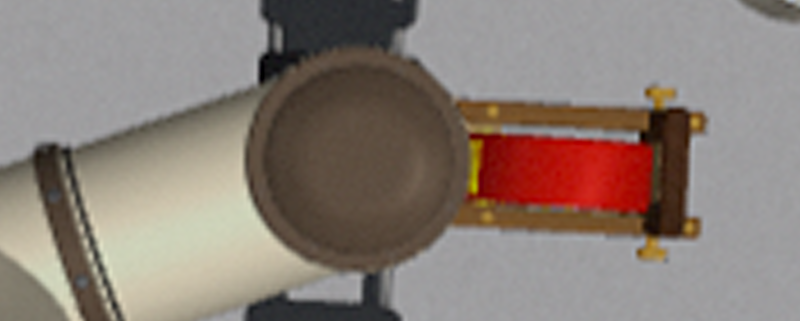

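```bash
python3 - <<'E'
from h import *
from workcell import env
h=HR;e=d(h);s=env.read_state();p=np.array(s["position"][:2])
# line through wheel lateral centre
n=np.array([np.cos(h),-np.sin(h)])
a=(p-O)@e; p=O+e*a+n*(-.003)
env.move_straight([*(p+e*.035),.042],rate=.05,force_limit=4)
F0=np.array(env.read_state()["force"][:2])
fl=lambda:-(np.array(env.read_state()["force"][:2])-F0)@e
print("hit",env.move_straight([*(p+e*.08),.042],rate=.006,force_limit=6.5))
s=env.read_state();q=np.array(s["position"][:2]);print(s["clock"],(q-O)@e,fl(),s["force"],F0)
t=0
for i in range(40):
    env.dwell(.1);f=np.mean([fl() for _ in range(3)])
    good=8<=f<=10; t=t+1 if 7.2<=f<=11 else 0
    print(round(f,1),end=" ")
    if t>=15: break
    if not good:
        g=.0002 if f<8 else -.0002
        q=q+e*g; env.move_straight([*q,.042],rate=.01)
s=env.read_state();print(s["clock"],(np.array(s["position"][:2])-O)@e,t)
E
```

```text
hit True
28.5833 -0.058464211442054326 2.2825033630611538 [-0.30833273  2.58398941  2.42280995] [0.51707593 0.25353866]
3.7 3.3 5.1 5.9 6.9 8.5 7.0 8.6 8.3 8.6 9.2 9.2 9.0 7.9 9.3 10.0 8.7 8.3 8.4 8.6 8.4 9.2 32.7833 -0.058124319126226655 15
```

```bash
python3 - <<'E'
from h import *
from workcell import env
e=d(HR);p=np.array(env.read_state()["position"][:2])
env.move_straight([*(p-e*.01),.042],rate=.01)
env.move_straight([*(p-e*.07),.042],rate=.08)
env.move_straight([*(p-e*.07),.2],rate=.12)
env.goto([.42,.15,.25],[180,0,-93])
env.dwell(.5)
f=env.grab_frame("top");print(wheel(f))
a=rectify(f,.1,.38,.54,-.25,.15,.0005)
g=env.grab_frame("side")["image"]
cv2.imwrite("pics/end.png",np.vstack([a,cv2.resize(g[140:260,200:380],(420,280)).__class__ and cv2.copyMakeBorder(cv2.resize(g[140:260,200:380],(420,280)),0,0,0,380,0)]))
s=env.read_state();print(s["clock"],s["force"])
E
```

```text
{'x': np.float64(0.45416834333441414), 'y': np.float64(-0.13604579428502397), 'head': np.float64(0.06656816654816047), 'along': np.float64(0.0026883402363947354), 'lat': np.float64(-0.002690123024002347), 'size': (96.21973419189453, 35.687442779541016), 'area': np.int32(11544)}
37.6917 [-0.84479186  0.64210568  0.08788336]
```

View pics/end.png

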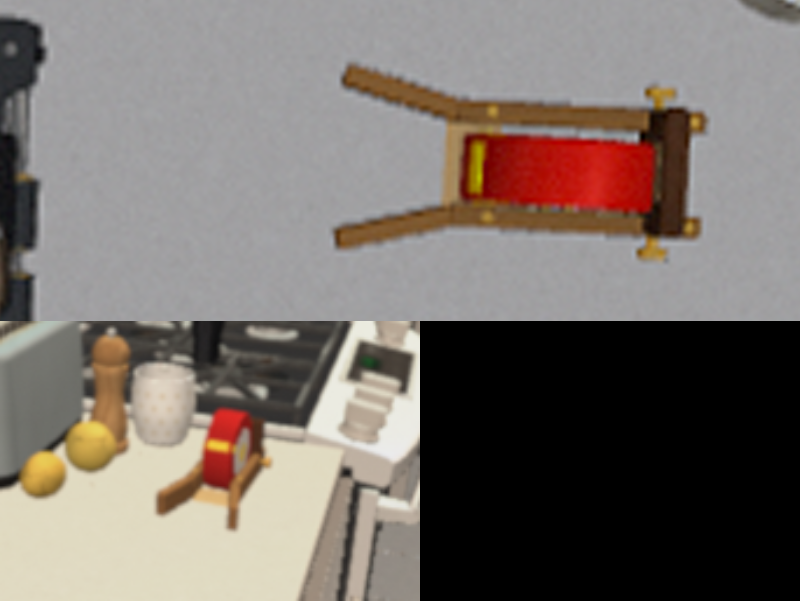

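```bash
python3 -c "
from workcell import env
print(env.close_job())"
```

```text
the job is handed in; nothing more can be done
None
```

The cheese wheel rolled over the ramp into its rest and was pressed on the back stop at about 8–10 N for over a second. I then let go and handed the job in at about 38 s; the last pictures show it standing behind the step, but the judge's verdict was not returned.

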